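# Open the red lacquer jar in the bench block

### The arm

A 7-joint arm with a two-finger parallel gripper is mounted at the origin on the work surface. World frame = base frame: x ahead of the robot, y to its left, z up, the work surface at z = 0. Lengths are in m, angles in rad, forces in N, time in s.
With the tool pointing down it reaches from about 0.35 to 0.9 m from the base axis. Payload 8.1 kg.
Tool frame: the origin (TCP) lies at the very end of the fingers, on their centre line; the grasp point (between the pads) lies 19 mm behind it; z points along the fingers, y is the line along which they close (so a half turn about z gives the same grasp; the last joint's range is limited). The gripper opens to 92 mm and grips with 3 to 60 N. Pads are 19 mm wide; open, the fingers measure 130 mm over their backs; the gripper's body (75 mm by 190 mm) begins 47 mm behind the grasp point.
Start: joints at [1.075, 0.434, 0.025, 1.573, -0.012, 1.134, -0.075], TCP at [0.239, -0.577, 0.197] pointing down, gripper open.
Joint ranges: [-2.62, 2.62], [-0.44, 2.09], [-1.27, 1.32], [0.08, 2.57], [-1.32, 4.46], [0.12, 2], [-2.74, 2.74]. Speed limits (rad/s): [2.22, 2.22, 3.01, 3.01, 3.14, 3.14, 3.14].

### API

Orientations are given as a rotation vector (axis times angle).
In Python, from cell import arm gives the robot as it stands.
- The arm moves only by the shell command python3 -m pendant 'ROWS' [FORCE]. ROWS is a JSON object of lists of equal length, an entry for each row: "slide": the shift along the tool's x, y, z in units of 0.3 m (1.0 is 0.3 m), a list of three; "dr": the turn, a rotation vector about the tool's x, y, z in units of 0.12 rad (1.0 is 0.12 rad), a list of three; "claw": the opening, from 0 (shut) to 1 (fully open). In form: {"slide": [[tx, ty, tz], ...], "dr": [[ax, ay, az], ...], "claw": [claw, ...]}. A call has 1 to 10 rows; each row shifts and turns the commanded pose from where the row before left it, along the tool's axes as they then stand; what a row does not reach is not made up. A row lasts 1/10 s, in which the tool goes at most 50 mm and 8.59 degrees, less where a joint would pass 70% of its speed; a pose out of reach is approached as far as the arm can. A call with a number of a shift or a turn outside -1 to 1 is refused whole. A call with a gripper value outside its range is refused whole. The fingers move at their own pace and stop on an object; FORCE is the grip in N (left out, the last holds). Time passes only in rows, so rows that do not move let the fingers close. It gives the time, the measured TCP pose, the force, the opening and the grip force at its end, in the units of the state.
- arm.observe(): the state, without advancing time (a new reading comes with each control period).
- arm.get_image(name): name is "scene" or "top" or "wrist"; returns the picture (400x640x3 uint8, red, green, blue); there is no depth.
- arm.calibration(name): a dict with "K" (3x3 intrinsics, pixels), "xyz" and "orientation" of the camera in the world. Camera axes: x right, y up, looking along -z (the intrinsics and any distortion apply to the point x, -y, -z); pixel columns grow to the right and rows downward; lengths in m; the calibration is good to about 2 mm. The wrist camera is an equidistant fisheye: a pixel r from the principal point sees the ray r / f radians off the axis. A picture is of the moment at which its call begins: read the wrist's pose just before it. calibration takes no time and is no camera call; for the wrist camera it gives the pose at the moment of the call.
- arm.sign_off(): hands the job in; it is judged then, once.
The state is a dict: "clock": time; "joints": joint angles; "dq": joint speeds; "joint_efforts": joint torques, N m; "position": TCP position; "ee_rot": TCP orientation; "force": force on the tool from outside, world axes, zero at the start; "ft_torque": the same for the moment, N m; "width": opening from 0.0 (shut) to 1.0 (fully open); "gripper_force": force on a finger pad.
Only numpy, scipy, OpenCV 4.12 (cv2) and the standard library are available. Lean on these libraries where they do the work, as an engineer would, in place of code of your own. Each camera call takes 0.05 s, during which the arm holds its last target. There are 200 camera calls.

### The job

Take the square paint jar with the red cap and lower it (do not drop it) into the square pocket of the wooden bench block until you feel it sit fully on the bottom, so that the block stops it turning. Then unscrew its tight red cap anticlockwise until the thread lets go, and lift the cap straight off with the jar staying down in the block. Finish still holding the cap, level, centred just above the open mouth (about two centimetres clear), and leave the black-capped jar, the bowl, the tin and the brush where they are.

Things in the scene. Friction and masses are not known exactly. Their poses are not given: they have to be found in the camera images.
- jar: the jar to open: white square plastic paint jar, red label band, 0.27 to 0.41 kg, loose on the bench, turned up to 0.6 rad; places swap with the black-capped jar. Origin: centre of its underside, z up, x and y square to its flat sides. Body 58 x 58 mm, 56 mm high with a flat shoulder, then a round 38 mm neck to the rim at 74 mm; with its cap on 80 to 82 mm high
- jar_rim (a point): centre of the jar's mouth, 74 mm above its underside; axes as the jar's. Outside the neck are three short thread ridges (44 mm across), hidden under the cap; the cap's three lugs run under them
- cap: the jar's red ribbed screw cap, a separate part, 52 mm across, 17 mm high, 42 g, screwed on at the start. Origin: centre of its lower edge, z up along its axis; screwed on, it is 63 to 65 mm above the jar's underside, so 7 to 9 mm show between it and the jar's shoulder. It is round: its yaw does not matter for the grasp. It may be gripped on its rim from above
- cap_top (a point): centre of the cap's top, 17 mm above its origin. Thread: unscrews anticlockwise seen from above (yaw grows), rising 3.2 mm per rad; lets go after 0.6 to 1.2 rad, varying; 0.3 rad more does no harm. A rubber liner presses on the rim with 25 N: turning takes 0.3 to 0.6 N m (grip 20 N or more). As the lugs come free, it pushes cap and hand up with 5 to 15 N. Pulled too soon, the jar lifts too
- block: hardwood block screwed to the bench, 130 mm (its x) by 100 mm (its y), 28 mm high, a square pocket in the middle. Origin: centre of its underside
- block_hole0 (a point): centre of the pocket's mouth, on the block's top, 28 mm above the bench; x and y square to the pocket's sides. The pocket is 62 x 62 mm (2 mm play on each side of the jar) and 20 mm deep, with a 4 mm lead-in chamfer round its mouth; the jar fits in any of its four turns, and 36 mm of its body then stands above the block
- black_jar: bystander: the same jar with a black cap and black label band, closed, 80 mm high; origin at the centre of its underside
- bowl: bystander: white porcelain bowl, 100 mm across, 42 mm high; origin at the centre of its underside
- tin: bystander: blue paint tin, 75 mm across, 77 mm high; origin at the centre of its underside
- brush: bystander: paint brush lying flat, 202 mm long along its x, 10 mm high; origin on its underside near the middle
Mind the look-alikes: they are no part of the job. What is shaped like the jar but orange or pink is not meant. Of the things that look like the cap, the larger one is meant.

How it is judged:
On the way, in this order (a step that is already met when the one before it is completed fails the run):
1. the closed jar sits fully down in the pocket of the block, cap still screwed on (z of jar in the frame of block_hole0 below -0.017 m and horizontal distance between jar and block_hole0 below 0.005 m and angle between jar's own z axis and vertical below 0.08 rad and z of cap in the frame of jar below 0.067 m), for 0.2 s.
2. the cap is off the jar's neck while the jar is still down in the pocket (z of cap in the frame of jar above 0.077 m and z of jar in the frame of block_hole0 below -0.016 m), for 0.2 s.
At the end, for the whole second after the job is handed in: The jar sits fully down in the block's pocket (within 3 mm of the bottom, upright within 0.08 rad); the cap is held still in the fingers, clear of the jar, its lower edge 6 to 45 mm above the rim, its centre within 12 mm of the mouth's axis and level within 0.2 rad (z of jar in the frame of block_hole0 below -0.017 m and horizontal distance between jar and block_hole0 below 0.005 m and angle between jar's own z axis and vertical below 0.08 rad and z of cap in the frame of jar_rim between 0.006 and 0.045 m and horizontal distance between cap and jar_rim below 0.012 m and angle between cap's own z axis and vertical below 0.2 rad and contact force between the fingers and cap above 1 N and contact force between cap and jar below 0.05 N and linear speed of cap below 0.03 m/s); the arm keeps its last pose, push and grip.
It fails at once if the jar is dropped (linear speed of jar above 0.5 m/s and contact force between the fingers and jar below 0.1 N and contact force between the fingers and cap below 0.1 N).
It fails at once if the jar is tipped (angle between jar's own z axis and vertical above 0.5 rad).
It fails at once if the black-capped jar is disturbed (distance of black_jar from where it was at the start of the episode above 0.03 m).
It fails at once if the bowl, the tin or the brush is disturbed (moved over 30 mm) (distance of any of bowl, tin, brush from where it was at the start of the episode above 0.03 m).
It fails at once if the cap comes off while the jar is not down in the pocket (z of cap in the frame of jar above 0.077 m and z of jar in the frame of block_hole0 above -0.012 m).
It also fails if it takes over 51 s, if anything falls off the work surface, if the arm or the gripper's body presses on something with over 40 N, if the wrist force passes 120 N, or if a joint passes its speed limit or range.

## Working session

There is one attempt and no reset: what is moved stays moved. The work goes in short steps, Python scripts to look and compute and a shell command to move; the robot and the scene stay as the last step left them, time stands still between calls to the robot, and variables do not carry over. Pictures are saved under pics/ and viewed, at most 10 in all, crops included, and the job is handed in when it is done.

```bash
mkdir -p pics; ls; python3 - <<'E'
from cell import arm
import cv2
print(arm.observe())
for n in ("scene","top"):
    c=arm.calibration(n); print(n,c)
    cv2.imwrite(f"pics/{n}0.png",arm.get_image(n)[:,:,::-1])
print(arm.calibration("wrist"))
E
```

```text
pics
{'clock': 0.0, 'joints': array([ 1.0753834 ,  0.43525759,  0.02496228,  1.57412553, -0.01162732,
        1.13400706, -0.07508021]), 'dq': array([ 1.55062496e-03, -2.55924399e-03, -7.86489388e-04,  5.18213857e-04,
        7.41041010e-04,  4.38895143e-05, -9.68556254e-04]), 'joint_efforts': array([ 8.73720473e-04, -6.67830205e+01,  9.85529758e-01, -3.14469194e+01,
       -6.05122838e-02,  4.29639663e-02,  1.71322035e-04]), 'position': array([ 0.23897529, -0.57687593,  0.1957124 ]), 'ee_rot': array([-3.07964669e+00, -6.12678503e-01,  6.90789760e-04]), 'force': array([-0.77483493, -0.7902657 , -0.58527993]), 'ft_torque': array([ 0.01349252,  0.00382387, -0.03663502]), 'gripper_force': 0.0, 'width': 1.0000113354816496}
scene {'K': array([[377.62834297,   0.        , 318.38960743],
       [  0.        , 377.62834297, 197.91107919],
       [  0.        ,   0.        ,   1.        ]]), 'xyz': array([1.23102354, 0.07024554, 0.48782807]), 'orientation': array([0.7752342 , 0.81886674, 1.51469617])}
top {'K': array([[435.02590862,   0.        , 314.11052089],
       [  0.        , 435.02590862, 201.02796142],
       [  0.        ,   0.        ,   1.        ]]), 'xyz': array([0.52633437, 0.03820214, 0.92334434]), 'orientation': array([ 0.04214129, -0.05387736, -1.55687137])}
{'K': array([[309.70691629,   0.        , 317.88640983],
       [  0.        , 309.70691629, 195.91635793],
       [  0.        ,   0.        ,   1.        ]]), 'xyz': array([ 0.30377896, -0.55092926,  0.38493044]), 'orientation': array([-0.22929152,  0.15382744, -1.17099033])}
```

View pics/top0.png

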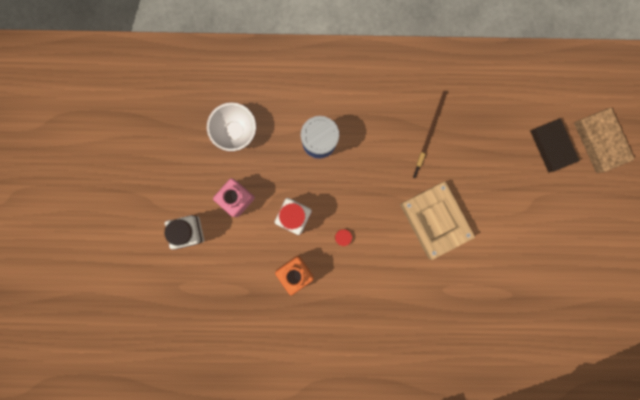

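View pics/scene0.png

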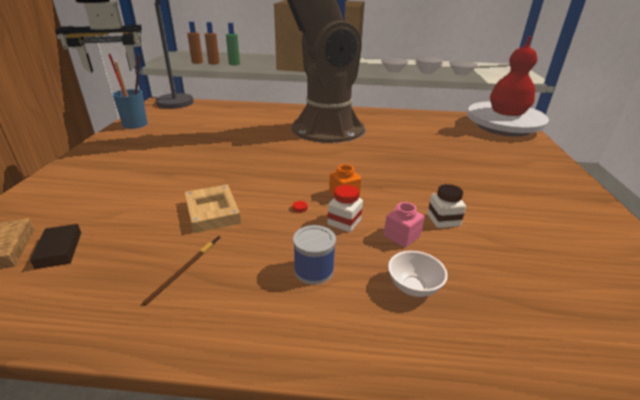

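Candidates in the top view are the white jar with the red cap at (293,216), the black-capped jar (183,232), the pink jar (232,198), the orange jar (294,276) and the small loose red cap (344,237). I choose (293,216); the block is at about (439,220). I'll check that with one close crop showing jar and block.

```bash
python3 - <<'E'
import cv2,numpy as np
im=cv2.imread("pics/top0.png")
a=cv2.resize(im[175:300,260:360],(400,500),interpolation=cv2.INTER_CUBIC)
b=cv2.resize(im[170:270,390:490],(400,400),interpolation=cv2.INTER_CUBIC)
b=cv2.copyMakeBorder(b,0,100,0,0,cv2.BORDER_CONSTANT)
o=np.hstack([a,b])
for i in range(0,800,40): cv2.line(o,(i,0),(i,6),(0,255,255),1); 
for i in range(0,500,40): cv2.line(o,(0,i),(6,i),(0,255,255),1); cv2.line(o,(400,i),(406,i),(0,255,255),1)
cv2.imwrite("pics/crop1.png",o)
E
cat > h.py <<'E'
import numpy as np
from scipy.spatial.transform import Rotation as R
from cell import arm
def ray(name,uv,c=None):
    c=c or arm.calibration(name);K=c["K"]
    d=np.array([(uv[0]-K[0,2])/K[0,0],(uv[1]-K[1,2])/K[1,1]])
    if name=="wrist":
        r=np.hypot(*d); v=np.array([*(d/r*np.sin(r)),np.cos(r)])
    else: v=np.array([*d,1.])
    return np.array(c["xyz"]),R.from_rotvec(c["orientation"]).apply(v*[1,-1,-1])
def at(name,uv,z,c=None):
    o,v=ray(name,uv,c); return o+v*(z-o[2])/v[2]
def proj(name,p,c=None):
    c=c or arm.calibration(name);K=c["K"]
    v=R.from_rotvec(c["orientation"]).inv().apply(np.array(p)-c["xyz"])*[1,-1,-1]
    if name=="wrist":
        t=np.arctan2(np.hypot(v[0],v[1]),v[2]);d=v[:2]/np.hypot(v[0],v[1])*t
    else: d=v[:2]/v[2]
    return d*K[0,0]+K[:2,2]
E
```

```text
(no output)
```

View pics/crop1.png

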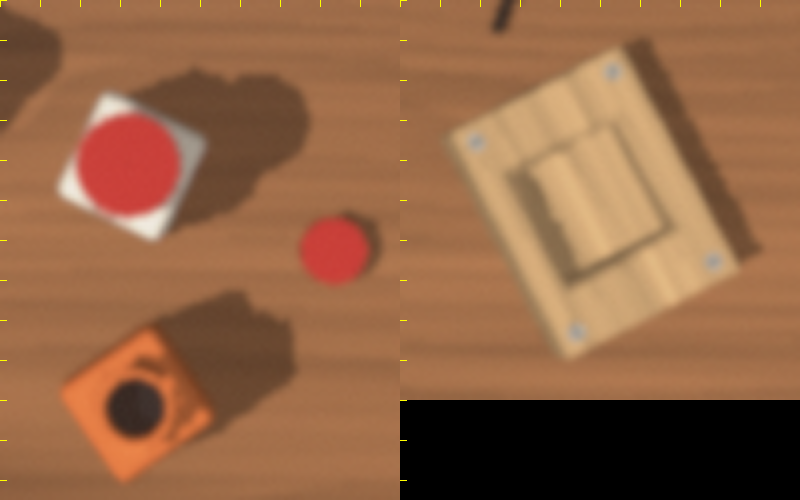

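The crop confirms it: white body with a red cap at crop (129,164), the orange jar below it, and the small loose cap to the right. The pocket corners and block corners are clear too. Next I'll work out poses.

```bash
python3 - <<'E'
from h import *
def rep(n,pts,z,off,s=4):
    P=np.array([at("top",(off[0]+x/s,off[1]+y/s),z)[:2] for x,y in pts])
    e=np.roll(P,-1,0)-P
    print(n,P.mean(0).round(4),"sides",np.hypot(*e.T).round(4),"yaw mod90",(np.degrees(np.arctan2(e[:,1],e[:,0]))%90).round(1), "raw",np.degrees(np.arctan2(e[:,1],e[:,0])).round(0))
rep("shoulder",[(105,93),(207,140),(157,241),(58,192)],.056,(260,175))
print("cap",at("top",(260+129/4,175+164/4),.081)[:2])
rep("block",[(49,136),(225,47),(340,268),(165,360)],.028,(390,170))
rep("pocket",[(107,172),(212,122),(272,230),(168,286)],.028,(390,170))
for n,uv,z in [("black",(179,232),.08),("bowl",(232,127),.042),("tin",(321,134),.077),("pink",(231,197),.07),("orange",(294,277),.07),("smallcap",(344,237),.01)]:
    print(n,at("top",uv,z)[:2].round(3))
print("brush",at("top",(416,175),0)[:2],at("top",(445,93),0)[:2])
o=arm.observe();print(o["clock"],R.from_rotvec(o["ee_rot"]).as_matrix().round(3))
# scene check of cap top (347,190)
print("cap proj scene",proj("scene",[*at("top",(260+129/4,175+164/4),.081)[:2],.081]))
E
```

```text
shoulder [0.5479 0.0738] sides [0.0561 0.056  0.055  0.0545] yaw mod90 [66.  64.4 64.5 65.6] raw [-114.  154.   64.  -24.]
cap [0.54842506 0.07415406]
block [ 0.5444 -0.2254] sides [0.1029 0.1277 0.1024 0.1288] yaw mod90 [27.4 27.4 28.1 27.6] raw [ -63. -153.  118.   28.]
pocket [ 0.5443 -0.2228] sides [0.0605 0.0633 0.0613 0.0661] yaw mod90 [26.  29.  28.7 28.3] raw [ -64. -151.  119.   28.]
black [0.515 0.292]
bowl [0.73  0.202]
tin [0.711 0.02 ]
pink [0.584 0.195]
orange [0.43  0.069]
smallcap [ 0.508 -0.032]
brush [ 0.64172314 -0.18546768] [ 0.82111779 -0.24856932]
0.1 [[ 0.924  0.383 -0.001]
 [ 0.383 -0.924  0.001]
 [-0.    -0.001 -1.   ]]
cap proj scene [345.96149366 190.2495281 ]
```

```bash
python3 -m pendant '{"slide":[[0.05,-0.04,0],[0.089,-0.0805,0],[0.1,-0.09,0],[0.1,-0.09,0],[0.1,-0.09,0],[0.1,-0.09,0],[0.1,-0.09,0],[0.1,-0.09,0],[0.1,-0.09,0],[0.1,-0.09,0]],"dr":[[0,0,0],[0,0,0],[0,0,0],[0,0,0],[0,0,0],[0,0,0],[0,0,0],[0,0,0],[0,0,0],[0,0,0]],"claw":[1,1,1,1,1,0.75,0.75,0.75,0.75,0.75]}' 40
python3 -m pendant '{"slide":[[0.1,-0.09,0],[0.1,-0.09,0],[0.1,-0.09,0],[0.1,-0.09,0],[0.1,-0.09,0],[0.1,-0.09,0],[0.1,-0.09,0],[0.1,-0.09,0],[0.04,-0.04,0],[0,0,0]],"dr":[[0,0,0],[0,0,-1],[0,0,-1],[0,0,0],[0,0,0],[0,0,0],[0,0,0],[0,0,0],[0,0,0],[0,0,0]],"claw":[0.75,0.75,0.75,0.75,0.75,0.75,0.75,0.75,0.75,0.75]}'
python3 -c "
from h import *
o=arm.observe();print(o['joints'].round(2),o['position'],R.from_rotvec(o['ee_rot']).as_matrix().round(3))"
```

```text
clock: 1.1
position: [0.4032, -0.235, 0.1964]
ee_rot: [-3.081, -0.613, 0.0]
force: [1.8, -0.5, 0.6]
width: 0.752
gripper_force: 0.0
clock: 2.1
position: [0.4941, 0.0921, 0.1963]
ee_rot: [-2.982, -0.984, 0.0]
force: [0.4, -0.8, 0.1]
width: 0.746
gripper_force: 0.0
[ 0.04  0.27 -0.41  1.84  0.12  1.06 -1.35] [0.49410623 0.09213161 0.19625706] [[ 0.803  0.595 -0.001]
 [ 0.595 -0.803  0.001]
 [ 0.    -0.001 -1.   ]]
```

```bash
python3 -m pendant '{"slide":[[0,0,0],[0,0,0],[0,0,0],[0,0,0],[0,0,0],[0.005,0.095,0],[0,0.095,0],[0,0,0.1],[0,0,0.1],[0,0,0]],"dr":[[0,0,-0.97],[0,0,-0.97],[0,0,-0.97],[0,0,-0.97],[0,0,-0.97],[0,0,0],[0,0,0],[0,0,0],[0,0,0],[0,0,0]],"claw":[0.75,0.75,0.75,0.75,0.75,0.75,0.75,0.75,0.75,0.75]}'
python3 - <<'E'
from h import *
import cv2
c=arm.calibration("wrist");o=arm.observe()
im=arm.get_image("wrist")
np.save("w1.npy",im)
import pickle;pickle.dump(c,open("w1.pkl","wb"))
print(o["position"],o["ee_rot"],c["xyz"])
for z in (.073,.082): print(proj("wrist",[.548,.074,z],c))
cv2.imwrite("pics/w1.png",im[:,:,::-1])
E
```

```text
clock: 3.1
position: [0.5454, 0.0678, 0.1328]
ee_rot: [-2.579, -1.79, 0.011]
force: [-0.4, -1.0, 0.9]
width: 0.75
gripper_force: 0.0
[0.54539048 0.06777242 0.13278859] [-2.57909552 -1.78950232  0.01119574] [0.57165682 0.13281834 0.32158224]
[317.43364828 190.91853301]
[317.36379973 193.69715599]
```

View pics/w1.png

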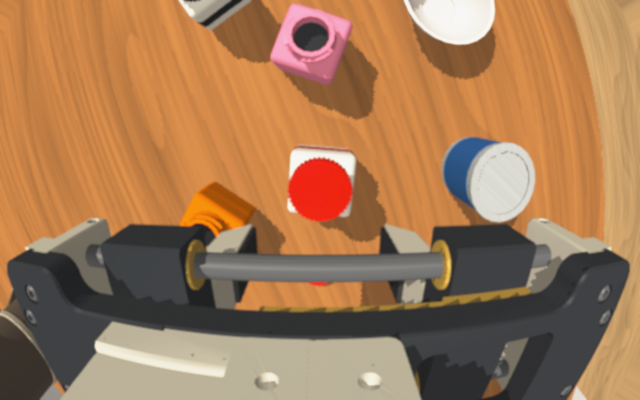

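The wrist picture shows the red cap centred at about (320,189), with the jar's white shoulder corners at (292,148) and (354,150). It lies just ahead of the fingers and nothing is between. I'll fix the centre with a mask.

```bash
python3 - <<'E'
from h import *
import cv2,pickle
im=np.load("w1.npy").astype(int);c=pickle.load(open("w1.pkl","rb"))
m=((im[...,0]>150)&(im[...,1]<70)&(im[...,2]<70)).astype(np.uint8); m[:, :270]=0;m[:,370:]=0;m[225:]=0
ys,xs=np.nonzero(m);print(xs.min(),xs.max(),ys.min(),ys.max())
# top face circle: use bottom edge / left-right extremes
cn=max(cv2.findContours(m,0,2)[0],key=cv2.contourArea);(u,v),r=cv2.minEnclosingCircle(cn);print(u,v,r)
p=at("wrist",(u,v),.081,c);print(p)
for q in ([.052/2,0],[0,.026]): pass
o=arm.observe();M=R.from_rotvec(o["ee_rot"]).as_matrix()
print("tool delta units",(M.T@(p-o["position"])/.3).round(4))
# jar yaw from shoulder corners
A,B=at("wrist",(292,148),.056,c),at("wrist",(355,150),.056,c);d=B-A;print(np.hypot(*d[:2]),np.degrees(np.arctan2(d[1],d[0])))
print("mid front", ((A+B)/2))
print("tilt",M[:,2])
E
```

```text
289 351 159 221
320.2237854003906 189.6556854248047 31.56907844543457
[0.55122095 0.07609081 0.081     ]
tool delta units [0.0292 0.0063 0.1801]
0.05439180221025303 -22.192785807529205
mid front [0.56441037 0.10313808 0.056     ]
tilt [-0.00443386 -0.00127526 -0.99998936]
```

```bash
python3 -m pendant '{"slide":[[0.014,0.003,0],[0.013,0.002,0],[0,0,0.06],[0,0,0.06],[0,0,0.06],[0,0,0.04],[0,0,0.01],[0,0,0],[0,0,0]],"dr":[[0,0,0],[0,0,0],[0,0,0],[0,0,0],[0,0,0],[0,0,0],[0,0,0],[0,0,0],[0,0,0]],"claw":[0.75,0.75,0.75,0.75,0.75,0.75,0.75,0.75,0.75]}'
python3 -c "
from h import *
o=arm.observe();M=R.from_rotvec(o['ee_rot']).as_matrix();print(o['position'],M[:,2],(M.T@(np.array([.5505,.0757,.061])-o['position'])/.3).round(4))"
```

```text
clock: 4.05
position: [0.5532, 0.0777, 0.0684]
ee_rot: [2.579, 1.793, 0.002]
force: [-0.9, 0.8, -0.2]
width: 0.748
gripper_force: 0.0
[0.55321013 0.07769873 0.06842964] [ 1.35548818e-03  2.31580278e-04 -9.99999055e-01] [-0.0094 -0.0062  0.0248]
```

```bash
python3 -m pendant '{"slide":[[-0.009,-0.006,0.01],[0,0,0.014],[0,0,0],[0,0,0],[0,0,0],[0,0,0],[0,0,0],[0,0,0]],"dr":[[0,0,0],[0,0,0],[0,0,0],[0,0,0],[0,0,0],[0,0,0],[0,0,0],[0,0,0]],"claw":[0.75,0.75,0.75,0.4,0.4,0.4,0.4,0.4]}' 45
python3 -c "
from h import *
o=arm.observe();M=R.from_rotvec(o['ee_rot']).as_matrix();print(o['position'],M[:,2],(M.T@(np.array([.5505,.0757,.061])-o['position'])/.3).round(4))"
```

```text
clock: 4.85
position: [0.5499, 0.0755, 0.0604]
ee_rot: [2.58, 1.793, 0.0]
force: [0.1, -0.6, -0.9]
width: 0.407
gripper_force: 0.0
[0.54993669 0.07550501 0.06036047] [ 6.63133096e-05 -1.68684613e-05 -9.99999998e-01] [ 0.0013  0.0015 -0.0021]
```

```bash
python3 - <<'E'
from h import *
import cv2
s=arm.get_image("scene");w=arm.get_image("wrist")
a=cv2.resize(s[120:270,280:480],(800,600),interpolation=cv2.INTER_CUBIC)
b=w[120:400,120:540]
o=np.zeros((600,800,3),np.uint8); o[:300,:400]=cv2.resize(a,(400,300)); o[:300,400:]=cv2.resize(b,(400,300))
o[300:,:400]=cv2.resize(s[150:240,300:420],(400,300),interpolation=cv2.INTER_CUBIC)
cv2.imwrite("pics/g1.png",o[:,:,::-1]);print(arm.observe()["width"],arm.observe()["gripper_force"])
E
```

```text
0.4011672694366211 0.0
```

View pics/g1.png

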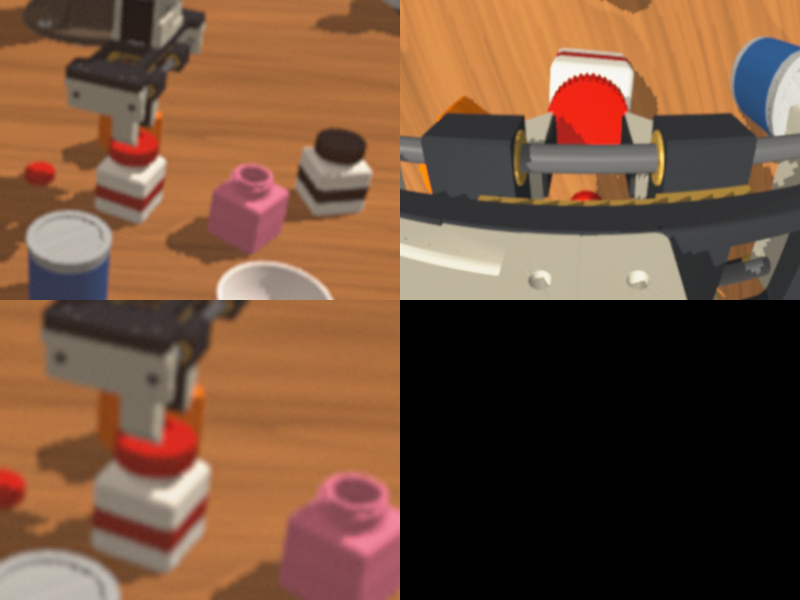

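The fingers have shut to 37 mm with no force, on the near edge of the cap (scene crop about (145,420) against cap centre (160,440)). So the cap slipped ahead of the pads. I'll measure where the cap is now.

```bash
python3 - <<'E'
from h import *
import cv2
o=arm.observe();c=arm.calibration("wrist");im=arm.get_image("wrist").astype(int)
m=((im[...,0]>150)&(im[...,1]<70)&(im[...,2]<70)).astype(np.uint8);m[:,:250]=0;m[:,390:]=0
ys,xs=np.nonzero(m);print(xs.min(),xs.max(),ys.min(),ys.max())
print("cap front edge",at("wrist",(xs[ys==ys.min()].mean(),ys.min()),.081,c))
M=R.from_rotvec(o["ee_rot"]).as_matrix();t=o["position"]
for k in (0,-.02): print("tcp proj",proj("wrist",t+M[:,2]*k,c))
for s in (-1,1): print("fingers",proj("wrist",t+M[:,1]*s*.0185,c), proj("wrist",t+M[:,1]*s*.0185-M[:,2]*.03+M[:,0]*.0095,c))
print("xcam tool",M.T@(c["xyz"]-t))
s=arm.calibration("scene");im2=arm.get_image("scene").astype(int)
m2=((im2[...,0]>150)&(im2[...,1]<70)&(im2[...,2]<70)).astype(np.uint8)
n,l,st,ce=cv2.connectedComponentsWithStats(m2)
for i in range(1,n):
  if st[i,4]>60 and ce[i][1]>170: print(st[i],ce[i])
print("scene exp cap",proj("scene",[.5505,.0757,.0725]),"tcp",proj("scene",t), at("scene",(347,193),.0725))
E
```

```text
276 358 169 306
cap front edge [0.55143432 0.11721666 0.081     ]
tcp proj [316.45254839 223.72167613]
tcp proj [316.34839394 235.38339956]
fingers [288.05284463 223.64944218] [282.63964952 226.15578463]
fingers [344.86989351 223.63810461] [349.90538014 226.14607872]
xcam tool [ 0.06926962  0.0006864  -0.18910033]
[335 184  24  14 161] [349.24223602 191.93167702]
scene exp cap [346.4288843  194.26151329] tcp [346.00319744 198.98916395] [0.5452349 0.0767589 0.0725   ]
```

```bash
python3 -m pendant '{"slide":[[0,0,0],[0,0,0],[0,0,0],[0,0,0],[0,0,-0.08],[0,0,-0.1],[0,0,-0.07],[0,0,0],[0,0,0],[0,0,0]],"dr":[[0,0,0],[0,0,0],[0,0,0],[0,0,0],[0,0,0],[0,0,0],[0,0,0],[0,0,0],[0,0,0],[0,0,0]],"claw":[0.8,0.8,0.8,0.8,0.8,0.8,0.8,0.8,0.8,0.8]}'
python3 - <<'E'
from h import *
import cv2
o=arm.observe();c=arm.calibration("wrist");im=arm.get_image("wrist")
i=im.astype(int)
m=((i[...,0]>150)&(i[...,1]<70)&(i[...,2]<70)).astype(np.uint8);m[240:]=0
cn=max(cv2.findContours(m,0,2)[0],key=cv2.contourArea);(u,v),r=cv2.minEnclosingCircle(cn);print(u,v,r,cv2.boundingRect(cn))
p=at("wrist",(u,v),.081,c);print(p,o["position"])
M=R.from_rotvec(o["ee_rot"]).as_matrix()
print("tool delta units",(M.T@(p-o["position"])/.3).round(4))
for s in ("scene",):
  i2=arm.get_image(s).astype(int);m2=((i2[...,0]>150)&(i2[...,1]<70)&(i2[...,2]<70)).astype(np.uint8);n,l,st,ce=cv2.connectedComponentsWithStats(m2)
  for k in range(1,n):
    if st[k,4]>60 and st[k,1]>160: print(s,st[k],ce[k])
  print(proj(s,[*p[:2],.075]))
a=cv2.resize(im[100:400,120:520],(400,300));b=cv2.resize(im[120:240,240:400],(400,300),interpolation=cv2.INTER_CUBIC)
cv2.imwrite("pics/g2.png",np.hstack([a,b])[:,:,::-1])
E
```

```text
clock: 6.05
position: [0.5492, 0.0752, 0.1344]
ee_rot: [-2.579, -1.793, 0.002]
force: [0.6, -0.9, -0.2]
width: 0.802
gripper_force: 0.0
318.12579345703125 199.4112091064453 31.213455200195312 (288, 169, 62, 61)
[0.55079563 0.07613394 0.081     ] [0.54922927 0.07516124 0.13437917]
tool delta units [0.005  0.004  0.1779]
scene [334 184  25  14 269] [346.60223048 190.24163569]
scene [293 201  14   8  92] [299.59782609 204.80434783]
[346.70253169 193.33482697]
```

View pics/g2.png

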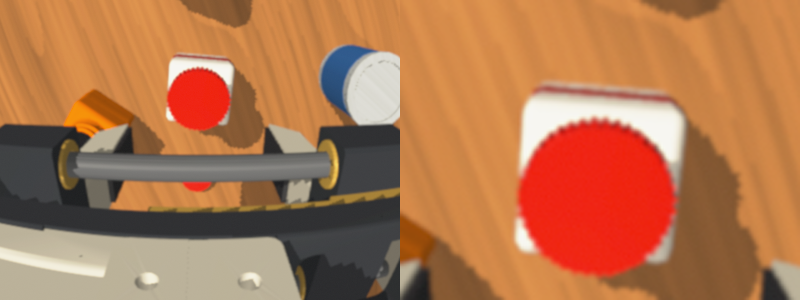

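The cap has not moved (still (0.551,0.076)), so the fingers simply had not reached it at opening 0.40. I'll go back down and close all the way until they stop.

```bash
python3 -m pendant '{"slide":[[0.004,0.003,0.06],[0,0,0.07],[0,0,0.07],[0,0,0.043],[0,0,0],[0,0,0]],"dr":[[0,0,0],[0,0,0],[0,0,0],[0,0,0],[0,0,0],[0,0,0]],"claw":[0.7,0.7,0.6,0.5,0.4,0.4]}'
python3 -m pendant '{"slide":[[0,0,0],[0,0,0],[0,0,0],[0,0,0],[0,0,0],[0,0,0],[0,0,0]],"dr":[[0,0,0],[0,0,0],[0,0,0],[0,0,0],[0,0,0],[0,0,0],[0,0,0]],"claw":[0.3,0.2,0.1,0,0,0,0]}' 45
```

```text
clock: 6.75
position: [0.5512, 0.0764, 0.0625]
ee_rot: [-2.579, -1.793, 0.0]
force: [0.4, -1.1, 0.3]
width: 0.417
gripper_force: 0.0
clock: 7.45
position: [0.5512, 0.0762, 0.0624]
ee_rot: [2.58, 1.793, -0.0]
force: [0.2, 0.3, 0.2]
width: 0.003
gripper_force: 0.0
```

```bash
python3 - <<'E'
from h import *
import cv2
s=arm.get_image("scene");w=arm.get_image("wrist");t=arm.get_image("top")
o=np.zeros((600,800,3),np.uint8)
o[:300,:400]=cv2.resize(s[130:250,280:440],(400,300),interpolation=cv2.INTER_CUBIC)
o[:300,400:]=cv2.resize(w[120:300,200:440],(400,300),interpolation=cv2.INTER_CUBIC)
o[300:,:400]=cv2.resize(t[155:275,220:380],(400,300),interpolation=cv2.INTER_CUBIC)
o[300:,400:]=cv2.resize(s[160:220,310:390],(400,300),interpolation=cv2.INTER_CUBIC)
cv2.imwrite("pics/g3.png",o[:,:,::-1])
E
```

```text
(no output)
```

View pics/g3.png

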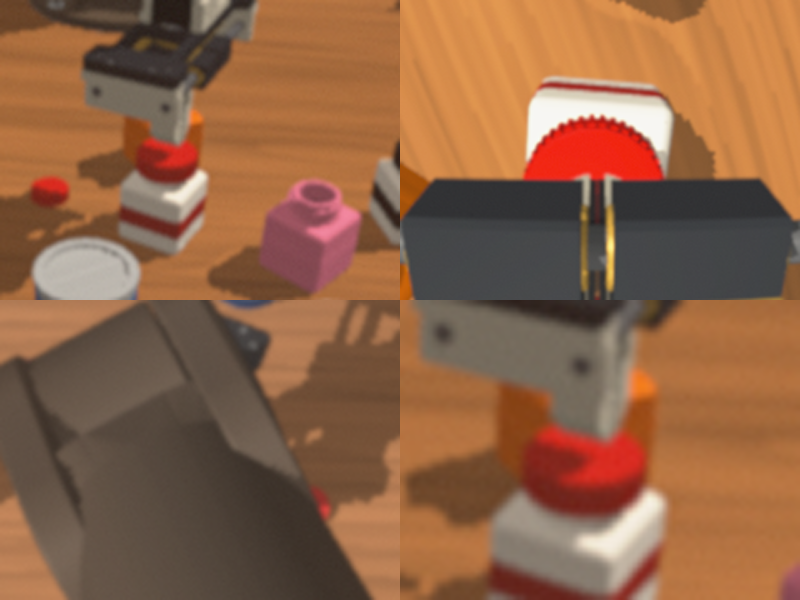

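Pictures show the closed fingers hovering above the cap's top. The scene crop has the fingertip at about px (347,187), 12 px higher than the reported TCP projects, and the cap looks smaller in the wrist view than it should. So the true tip height is about 20–25 mm above the reported one. I'll find the offset by feeling for the cap top gently.

```bash
for k in 1 ; do python3 -m pendant '{"slide":[[0,0,0.005],[0,0,0.005],[0,0,0]],"dr":[[0,0,0],[0,0,0],[0,0,0]],"claw":[0,0,0]}' | egrep 'posi|force:'; done;  python3 -m pendant '{"slide":[[0,0,0.005],[0,0,0]],"dr":[[0,0,0],[0,0,0]],"claw":[0,0]}' | egrep 'posi|force:'
```

```text
position: [0.551, 0.0762, 0.0591]
force: [-0.1, -0.4, -0.3]
gripper_force: 0.0
position: [0.551, 0.0763, 0.0577]
force: [0.0, -0.7, 0.3]
gripper_force: 0.0
```

```bash
python3 -m pendant '{"slide":[[0,0,0.005],[0,0,0]],"dr":[[0,0,0],[0,0,0]],"claw":[0,0]}' | egrep 'posi|^force:';python3 -m pendant '{"slide":[[0,0,0.004],[0,0,0]],"dr":[[0,0,0],[0,0,0]],"claw":[0,0]}' | egrep 'posi|^force:'; python3 -m pendant '{"slide":[[0,0,0.004],[0,0,0]],"dr":[[0,0,0],[0,0,0]],"claw":[0,0]}' | egrep 'posi|^force:'
```

```text
position: [0.5511, 0.0762, 0.0562]
force: [-0.2, 0.3, 1.0]
position: [0.5511, 0.0762, 0.0551]
force: [0.0, -0.3, -0.6]
position: [0.5511, 0.0762, 0.0539]
force: [-0.5, -0.1, 0.0]
```

```bash
for i in 1; do python3 -m pendant '{"slide":[[0,0,0.005],[0,0,0]],"dr":[[0,0,0],[0,0,0]],"claw":[0,0]}' | egrep 'posi|^force:';python3 -m pendant '{"slide":[[0,0,0.005],[0,0,0]],"dr":[[0,0,0],[0,0,0]],"claw":[0,0]}' | egrep 'posi|^force:'; python3 -m pendant '{"slide":[[0,0,0.005],[0,0,0]],"dr":[[0,0,0],[0,0,0]],"claw":[0,0]}' | egrep 'posi|^force:'; done
python3 - <<'E'
from h import *
import cv2
s=arm.get_image("scene");w=arm.get_image("wrist")
np.save("s4.npy",s)
a=cv2.resize(s[150:230,300:400],(500,400),interpolation=cv2.INTER_CUBIC)
b=cv2.resize(w[170:270,280:360],(300,400),interpolation=cv2.INTER_CUBIC)
cv2.imwrite("pics/g4.png",np.hstack([a,b])[:,:,::-1])
print(proj("scene",arm.observe()["position"]))
E
```

```text
position: [0.5511, 0.0762, 0.0523]
force: [0.0, -0.4, -0.1]
position: [0.5513, 0.0763, 0.0518]
force: [-2.4, -0.9, 9.5]
position: [0.5515, 0.0764, 0.0512]
force: [-6.5, -0.8, 20.8]
[346.15352236 203.01015138]
```

View pics/g4.png

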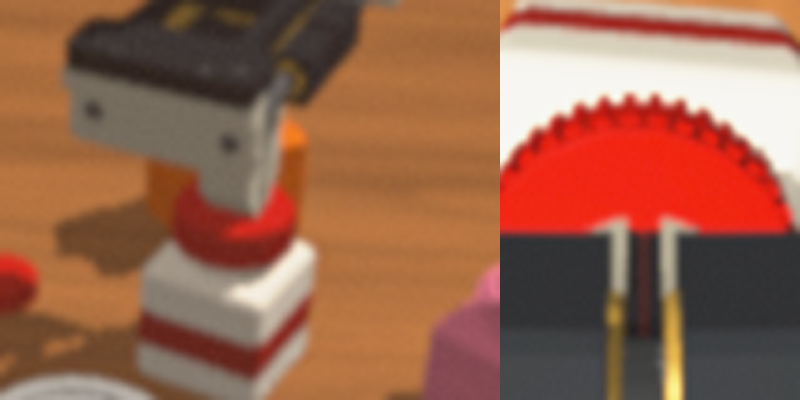

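Contact came at reported z ≈ 0.052 with the tip on the cap top (0.081), so the true tip height is the reported one + 0.029. I'll go up a little, open, lower to reported z ≈ 0.033 and grip.

```bash
python3 -m pendant '{"slide":[[0,0,-0.02],[0,0,-0.02],[0,0,0],[0,0,0],[0,0,0],[0,0,0],[0,0,0],[0,0,0.02],[0,0,0.03],[0,0,0.03]],"dr":[[0,0,0],[0,0,0],[0,0,0],[0,0,0],[0,0,0],[0,0,0],[0,0,0],[0,0,0],[0,0,0],[0,0,0]],"claw":[0,0.3,0.8,0.8,0.8,0.8,0.8,0.8,0.8,0.8]}'
python3 -m pendant '{"slide":[[0,0,0.015],[0,0,0],[0,0,0]],"dr":[[0,0,0],[0,0,0],[0,0,0]],"claw":[0.8,0.8,0.8]}' 45
python3 -c "
from h import *
o=arm.observe();M=R.from_rotvec(o['ee_rot']).as_matrix();print(o['position'],(M.T@(np.array([.5508,.0761,.033])-o['position'])/.3).round(4))"
```

```text
clock: 10.4
position: [0.551, 0.0762, 0.0366]
ee_rot: [-2.58, -1.793, 0.0]
force: [0.4, 0.3, 0.2]
width: 0.738
gripper_force: 0.0
clock: 10.7
position: [0.5511, 0.0764, 0.0329]
ee_rot: [-2.58, -1.793, 0.0]
force: [0.6, -0.0, 0.8]
width: 0.798
gripper_force: 0.0
[0.55110777 0.0763575  0.03287459] [-0.0012 -0.0007 -0.0004]
```

```bash
python3 -m pendant '{"slide":[[0,0,0],[0,0,0],[0,0,0],[0,0,0],[0,0,0],[0,0,0]],"dr":[[0,0,0],[0,0,0],[0,0,0],[0,0,0],[0,0,0],[0,0,0]],"claw":[0.6,0.4,0.2,0.2,0.2,0.2]}' 45
python3 -m pendant '{"slide":[[0,0,-0.01],[0,0,-0.02],[0,0,-0.03],[0,0,-0.03],[0,0,-0.03],[0,0,-0.03],[0,0,0],[0,0,0]],"dr":[[0,0,0],[0,0,0],[0,0,0],[0,0,0],[0,0,0],[0,0,0],[0,0,0],[0,0,0]],"claw":[0.2,0.2,0.2,0.2,0.2,0.2,0.2,0.2]}'
```

```text
clock: 11.3
position: [0.5511, 0.0764, 0.0332]
ee_rot: [-2.58, -1.793, -0.0]
force: [-1.2, 0.7, 3.6]
width: 0.559
gripper_force: 45.0
clock: 12.1
position: [0.5513, 0.0763, 0.0783]
ee_rot: [2.579, 1.793, 0.001]
force: [-0.3, -0.7, -3.7]
width: 0.557
gripper_force: 45.0
```

Gripped at 51 mm, with the jar hanging from its cap. I'll lift more and measure the jar's yaw in the hand.

```bash
python3 -m pendant '{"slide":[[0,0,-0.04],[0,0,-0.04],[0,0,0],[0,0,0]],"dr":[[0,0,0],[0,0,0],[0,0,0],[0,0,0]],"claw":[0.2,0.2,0.2,0.2]}'
python3 - <<'E'
from h import *
import cv2
o=arm.observe();c=arm.calibration("wrist");im=arm.get_image("wrist");np.save("w5.npy",im)
c["xyz"]=np.array(c["xyz"])+[0,0,.029]
M=R.from_rotvec(o["ee_rot"]).as_matrix();t=o["position"]+[0,0,.029]
zs=o["position"][2]-.033+.056
print("tcp",o["position"],"yaw",np.degrees(np.arctan2(M[1,0],M[0,0])),"shoulder z",zs)
g=im.min(2).astype(int)
pts=[]
for u in range(285,360,5):
    col=g[120:215,u]; r=np.where(col>150)[0]
    pts.append((u,120+r[0] if len(r) else -1, r.size))
print(pts)
for s in (-1,1): print("expected shoulder front corner",proj("wrist",np.array([*t[:2],zs])+M[:,0]*.029+M[:,1]*s*.029,c))
E
```

```text
clock: 12.5
position: [0.5516, 0.0763, 0.1026]
ee_rot: [2.579, 1.792, 0.002]
force: [0.1, -0.9, -3.0]
width: 0.557
gripper_force: 45.0
tcp [0.55156199 0.07633947 0.10256297] yaw 69.59329422529143 shoulder z 0.12556297222917626
[(285, np.int64(174), 34), (290, np.int64(173), 32), (295, np.int64(174), 28), (300, np.int64(174), 24), (305, np.int64(175), 24), (310, np.int64(175), 22), (315, np.int64(175), 20), (320, np.int64(176), 21), (325, np.int64(176), 20), (330, np.int64(176), 21), (335, np.int64(177), 23), (340, np.int64(177), 24), (345, np.int64(178), 25), (350, np.int64(178), 29), (355, np.int64(179), 29)]
expected shoulder front corner [271.65941982 178.19954638]
expected shoulder front corner [361.24603324 178.16066039]
```

```bash
python3 -m pendant '{"slide":[[-0.04,0.014,0],[-0.08,0.028,0],[-0.11,0.04,0],[-0.13,0.046,0],[-0.13,0.046,0],[-0.13,0.046,0],[-0.13,0.046,0],[-0.1,0.035,0],[-0.06,0.022,0],[-0.03,0.01,0]],"dr":[[0,0,0],[0,0,0],[0,0,0],[0,0,0],[0,0,0],[0,0,0],[0,0,0],[0,0,0],[0,0,0],[0,0,0]],"claw":[0.2,0.2,0.2,0.2,0.2,0.2,0.2,0.2,0.2,0.2]}'
python3 -m pendant '{"slide":[[0,0,0],[0,0,0],[0,0,0],[0,0,0],[0,0,0],[0,0,0],[0,0,0],[0,0,0],[0,0,0]],"dr":[[0,0,0.5],[0,0,0.8],[0,0,0.9],[0,0,0.9],[0,0,0.9],[0,0,0.8],[0,0,0.6],[0,0,0],[0,0,0]],"claw":[0.2,0.2,0.2,0.2,0.2,0.2,0.2,0.2,0.2]}'
python3 - <<'E'
from h import *
o=arm.observe();M=R.from_rotvec(o["ee_rot"]).as_matrix();yaw=np.degrees(np.arctan2(M[1,0],M[0,0]))
print("yaw",yaw,"want",69.6-37.2,"joints",o["joints"].round(2),"delta units",(M.T@(np.array([.547,-.223,.1026])-o["position"])/.3).round(4))
c=arm.calibration("wrist");im=arm.get_image("wrist");np.save("w6.npy",im);np.save("s6.npy",arm.get_image("scene"))
import pickle;pickle.dump((c,o),open("w6.pkl","wb"))
import cv2
a=cv2.resize(im[90:270,200:440],(800,600),interpolation=cv2.INTER_CUBIC)
for i in range(0,800,100): cv2.line(a,(i,0),(i,8),(0,255,255),1)
for i in range(0,600,100): cv2.line(a,(0,i),(8,i),(0,255,255),1)
cv2.imwrite("pics/w6.png",a[:,:,::-1])
E
```

```text
clock: 13.55
position: [0.5451, -0.2266, 0.1013]
ee_rot: [2.583, 1.788, -0.003]
force: [-0.1, 1.2, -3.5]
width: 0.559
gripper_force: 45.0
clock: 14.45
position: [0.5464, -0.2223, 0.1019]
ee_rot: [-3.015, -0.883, 0.0]
force: [0.0, -0.8, -3.6]
width: 0.559
gripper_force: 45.0
yaw 32.64771374618387 want 32.39999999999999 joints [ 0.47  0.49 -0.25  1.76  0.15  0.92 -0.84] delta units [ 0.0006  0.0031 -0.0025]
```

View pics/w6.png

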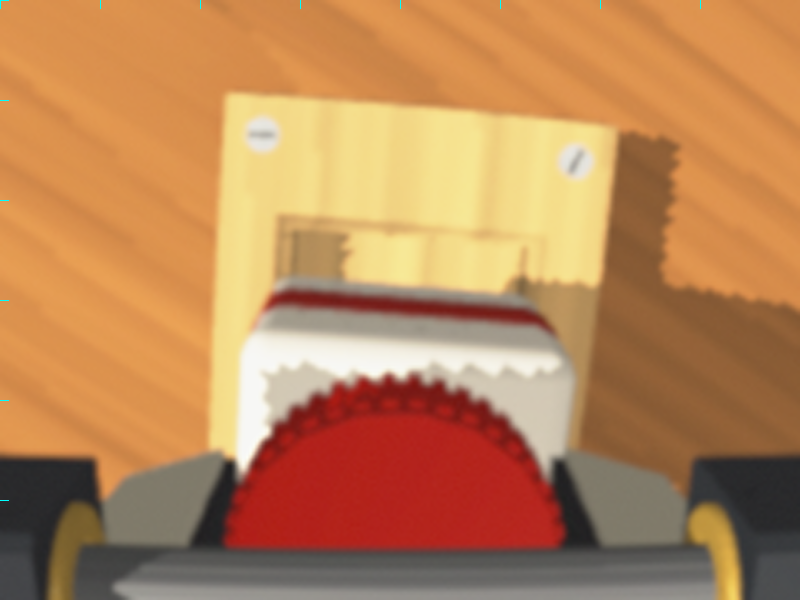

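Wrist crop: the jar hangs in front of the pocket, with its edges parallel to the block's. Front block corners are at crop (225,93) and (617,127), pocket front corners at (278,215) and (545,238), jar shoulder corners at (243,335) and (573,362). I'll compute the lateral offsets.

```bash
python3 - <<'E'
from h import *
import pickle
c,o=pickle.load(open("w6.pkl","rb"));M=R.from_rotvec(o["ee_rot"]).as_matrix()
for dz in (.025,.029):
    cc=dict(c);cc["xyz"]=np.array(c["xyz"])+[0,0,dz];t=o["position"]
    def f(x,y,z): return at("wrist",(200+x/3.3333,90+y/3.3333),z,cc)
    zb=t[2]-.033
    for n,A,B,z in [("block",(225,93),(617,127),.028),("screws",(263,134),(576,161),.028),("pocket",(278,215),(545,238),.028),("shoulder",(241,335),(575,362),zb+.056),("jarbottom",(272,287),(534,302),zb),("cap",(226,540),(563,540),zb+.081)]:
        a,b=f(*A,z),f(*B,z);d=b-a;m=(M.T@((a+b)/2-t))
        print(dz,n,"width",np.hypot(*d[:2]).round(4),"ang",np.degrees(np.arctan2(d[1],d[0])).round(1),"mid tool",m[:2].round(4),"world",((a+b)/2)[:2].round(4))
# top-camera prediction: block centre, yaw
C=np.array([.5444,-.2252])
E
```

```text
0.025 block width 0.1101 ang -62.1 mid tool [0.0633 0.0089] world [ 0.6044 -0.1957]
0.025 screws width 0.0879 ang -62.1 mid tool [0.0524 0.0084] world [ 0.595  -0.2011]
0.025 pocket width 0.0757 ang -62.3 mid tool [0.0299 0.0062] world [ 0.5748 -0.2114]
0.025 shoulder width 0.0647 ang -62.1 mid tool [0.0196 0.0038] world [ 0.5649 -0.2149]
0.025 jarbottom width 0.0645 ang -60.7 mid tool [0.0187 0.0033] world [ 0.5639 -0.215 ]
0.025 cap width 0.0602 ang -57.4 mid tool [-0.0092  0.001 ] world [ 0.5392 -0.2281]
0.029 block width 0.1117 ang -62.1 mid tool [0.0632 0.0091] world [ 0.6044 -0.1959]
0.029 screws width 0.0892 ang -62.1 mid tool [0.0522 0.0085] world [ 0.5949 -0.2014]
0.029 pocket width 0.0768 ang -62.3 mid tool [0.0293 0.0063] world [ 0.5744 -0.2118]
0.029 shoulder width 0.0661 ang -62.1 mid tool [0.0186 0.0039] world [ 0.5641 -0.2155]
0.029 jarbottom width 0.0655 ang -60.7 mid tool [0.0178 0.0034] world [ 0.5632 -0.2155]
0.029 cap width 0.0617 ang -57.4 mid tool [-0.0111  0.001 ] world [ 0.5376 -0.2291]
```

```bash
python3 - <<'E'
from h import *
import pickle
c,o=pickle.load(open("w6.pkl","rb"));M=R.from_rotvec(o["ee_rot"]).as_matrix();t=o["position"]
def f(x,y,z): return at("wrist",(200+x/3.3333,90+y/3.3333),z,c)
for zb in (t[2]-.033,):
    for n,A,B,z,dist in [("block",(225,93),(617,127),.028,.065),("pocket",(278,215),(545,238),.028,.035),("shoulder",(241,335),(575,362),zb+.056,.029),("jarbottom",(272,287),(534,302),zb,.029),("capfront",(395,375),(396,375),zb+.081,.026)]:
        a,b=f(*A,z),f(*B,z);d=b-a;m=(a+b)/2
        y=np.radians(27.8); ctr=m[:2]-dist*np.array([np.cos(y),np.sin(y)])
        print(n,"width",np.hypot(*d[:2]).round(4),"ang",np.degrees(np.arctan2(d[1],d[0])).round(1),"centre world",ctr.round(4),"tool",(M.T@np.array([*(ctr-t[:2]),0]))[:2].round(4))
E
```

```text
block width 0.1006 ang -62.1 centre world [ 0.547  -0.2251] tool [-0.001   0.0027]
pocket width 0.0692 ang -62.3 centre world [ 0.5465 -0.2254] tool [-0.0015  0.0027]
shoulder width 0.0563 ang -62.1 centre world [ 0.5446 -0.2246] tool [-0.0027  0.0009]
jarbottom width 0.0579 ang -60.7 centre world [ 0.5424 -0.2255] tool [-0.0051  0.0006]
capfront width 0.0001 ang -57.4 centre world [ 0.5482 -0.2198] tool [ 0.0029 -0.0011]
```

Both camera estimates agree to within about 2 mm. I'll apply a small correction, then descend, slowly near the block.

```bash
python3 -m pendant '{"slide":[[0.005,0.005,0],[0,0,0.03],[0,0,0.04],[0,0,0.04],[0,0,0.01],[0,0,0],[0,0,0]],"dr":[[0,0,0],[0,0,0],[0,0,0],[0,0,0],[0,0,0],[0,0,0],[0,0,0]],"claw":[0.2,0.2,0.2,0.2,0.2,0.2,0.2]}' | egrep 'posi|force'
python3 -m pendant '{"slide":[[0,0,0.007],[0,0,0.007],[0,0,0]],"dr":[[0,0,0],[0,0,0],[0,0,0]],"claw":[0.2,0.2,0.2]}' | egrep 'posi|force'
python3 -m pendant '{"slide":[[0,0,0.007],[0,0,0.007],[0,0,0]],"dr":[[0,0,0],[0,0,0],[0,0,0]],"claw":[0.2,0.2,0.2]}' | egrep 'posi|force'
```

```text
position: [0.5487, -0.2233, 0.066]
force: [0.1, 0.7, -4.0]
gripper_force: 45.0
position: [0.5485, -0.2233, 0.0618]
force: [0.7, -0.2, -3.5]
gripper_force: 45.0
position: [0.5483, -0.2232, 0.0573]
force: [-0.5, 0.1, -3.2]
gripper_force: 45.0
```

```bash
for i in 1; do python3 -m pendant '{"slide":[[0,0,0.007],[0,0,0.007],[0,0,0]],"dr":[[0,0,0],[0,0,0],[0,0,0]],"claw":[0.2,0.2,0.2]}' | egrep 'posi|^force'
python3 -m pendant '{"slide":[[0,0,0.007],[0,0,0.007],[0,0,0]],"dr":[[0,0,0],[0,0,0],[0,0,0]],"claw":[0.2,0.2,0.2]}' | egrep 'posi|^force'
python3 -m pendant '{"slide":[[0,0,0.007],[0,0,0]],"dr":[[0,0,0],[0,0,0]],"claw":[0.2,0.2]}' | egrep 'posi|^force'; done
```

```text
position: [0.5483, -0.2233, 0.0531]
force: [-0.7, 0.4, -3.0]
position: [0.5483, -0.2232, 0.0489]
force: [0.1, 1.4, -3.4]
position: [0.5484, -0.2233, 0.0469]
force: [0.1, -0.4, -3.1]
```

```bash
for i in 1; do python3 -m pendant '{"slide":[[0,0,0.007],[0,0,0.007],[0,0,0]],"dr":[[0,0,0],[0,0,0],[0,0,0]],"claw":[0.2,0.2,0.2]}' | egrep 'posi|^force'
python3 -m pendant '{"slide":[[0,0,0.005],[0,0,0]],"dr":[[0,0,0],[0,0,0]],"claw":[0.2,0.2]}' | egrep 'posi|^force'
python3 -m pendant '{"slide":[[0,0,0.005],[0,0,0]],"dr":[[0,0,0],[0,0,0]],"claw":[0.2,0.2]}' | egrep 'posi|^force'; done
```

```text
position: [0.5483, -0.2233, 0.0426]
force: [0.1, -0.4, -3.2]
position: [0.5486, -0.2233, 0.0414]
force: [-0.6, 0.4, -3.3]
position: [0.5487, -0.2232, 0.041]
force: [-3.8, 2.9, 8.1]
```

Seated: contact is felt at reported 0.041, exactly the pocket floor. I'll hold briefly with more grip, then start unscrewing in stages while watching the force.

```bash
python3 -m pendant '{"slide":[[0,0,0.003],[0,0,0],[0,0,0],[0,0,0],[0,0,0]],"dr":[[0,0,0],[0,0,0],[0,0,0],[0,0,0],[0,0,0]],"claw":[0.2,0.2,0.2,0.2,0.2]}' 55 | egrep 'posi|force|wid'
python3 -m pendant '{"slide":[[0,0,-0.0008],[0,0,-0.0008],[0,0,-0.0008],[0,0,-0.0008]],"dr":[[0,0,-0.5],[0,0,-0.8],[0,0,-0.8],[0,0,-0.8]],"claw":[0.2,0.2,0.2,0.2]}' 
python3 -c "
from cell import arm;o=arm.observe();print(o['ft_torque'],o['joints'][6])"
```

```text
position: [0.5488, -0.2231, 0.0408]
force: [-5.7, 3.6, 15.8]
width: 0.557
gripper_force: 55.0
clock: 18.25
position: [0.549, -0.2237, 0.0417]
ee_rot: [2.815, 1.391, 0.001]
force: [-4.6, 1.9, 14.2]
width: 0.559
gripper_force: 55.0
[ 0.07513387  0.99017068 -0.38551771] -0.577079033282643
```

```bash
python3 -m pendant '{"slide":[[0,0,-0.001],[0,0,-0.001],[0,0,0]],"dr":[[0,0,-0.8],[0,0,-0.8],[0,0,0]],"claw":[0.2,0.2,0.2]}' | egrep 'posi|^force|rot'; python3 -c "
from cell import arm;o=arm.observe();print(o['ft_torque'],o['joints'][6])"
python3 -m pendant '{"slide":[[0,0,-0.001],[0,0,-0.001],[0,0,0]],"dr":[[0,0,-0.6],[0,0,-0.6],[0,0,0]],"claw":[0.2,0.2,0.2]}' | egrep 'posi|^force|rot'; python3 -c "
from cell import arm;o=arm.observe();print(o['ft_torque'],o['joints'][6])"
```

```text
position: [0.5493, -0.2238, 0.0424]
ee_rot: [2.669, 1.654, 0.002]
force: [-4.5, 1.0, 13.4]
[0.0911617  0.79355729 0.03280065] -0.417980542606962
position: [0.5493, -0.2237, 0.0429]
ee_rot: [2.544, 1.841, 0.001]
force: [-3.8, 0.9, 13.1]
[ 0.0743966   0.70592815 -0.02733956] -0.2989242821034228
```

```bash
for i in 1 2 3; do :; done; T='from cell import arm;o=arm.observe();print(o["position"],o["force"].round(1),o["ft_torque"].round(2),o["joints"][6])'
python3 -m pendant '{"slide":[[0,0,-0.001],[0,0,-0.001]],"dr":[[0,0,-0.6],[0,0,-0.6]],"claw":[0.2,0.2]}' >/dev/null; python3 -c "$T"
python3 -m pendant '{"slide":[[0,0,-0.001],[0,0,0]],"dr":[[0,0,-0.8],[0,0,0]],"claw":[0.2,0.2]}'>/dev/null; python3 -c "$T"
python3 -m pendant '{"slide":[[0,0,-0.001]],"dr":[[0,0,-0.8]],"claw":[0.2]}' >/dev/null;python3 -c "$T"
```

```text
[ 0.54927318 -0.22363108  0.04353285] [-5.9  1.  14.7] [ 0.2   0.95 -0.25] -0.17890223748345976
[ 0.54925599 -0.22369672  0.04439114] [-7.7  1.4 20.7] [ 0.28  1.44 -0.01] -0.09807520641938389
[ 0.54926761 -0.22376017  0.04472775] [-6.3  1.5 14.7] [ 0.2   1.19 -0.16] -0.0202089514857411
```

```bash
T='from cell import arm;o=arm.observe();print(o["position"],o["force"].round(1),o["ft_torque"].round(2),o["joints"][6],o["width"])'
python3 -m pendant '{"slide":[[0,0,-0.001]],"dr":[[0,0,-0.8]],"claw":[0.2]}' >/dev/null;python3 -c "$T"
python3 -m pendant '{"slide":[[0,0,-0.001]],"dr":[[0,0,-0.8]],"claw":[0.2]}' >/dev/null;python3 -c "$T"
python3 -m pendant '{"slide":[[0,0,-0.005],[0,0,0]],"dr":[[0,0,0],[0,0,0]],"claw":[0.2,0.2]}' >/dev/null;python3 -c "$T"
python3 -m pendant '{"slide":[[0,0,-0.005],[0,0,0]],"dr":[[0,0,0],[0,0,0]],"claw":[0.2,0.2]}' >/dev/null;python3 -c "$T"
```

```text
[ 0.5491208  -0.22371173  0.04479873] [-6.1  1.8 15.3] [ 0.24  1.1  -0.21] 0.06272424967760011 0.5558689037459457
[ 0.54899413 -0.2236925   0.04481785] [-5.4  1.  11.4] [ 0.21  0.94 -0.14] 0.14337536333211087 0.5553312509163448
[ 0.54849961 -0.22365577  0.04486127] [-2.  -0.6  1.8] [-0.13  0.3   0.04] 0.140695372491019 0.5570190867344396
[ 0.54854003 -0.22344735  0.04601933] [-0.7 -1.3  0.8] [-0.05  0.24 -0.  ] 0.14222770979898036 0.5584720671474774
```

```bash
T='from cell import arm;o=arm.observe();print(o["clock"],o["position"],o["force"].round(1),o["ft_torque"].round(2),o["width"])'
python3 -m pendant '{"slide":[[0,0,-0.005],[0,0,0],[0,0,0]],"dr":[[0,0,0],[0,0,0],[0,0,0]],"claw":[0.2,0.2,0.2]}' >/dev/null;python3 -c "$T"
python3 -m pendant '{"slide":[[0,0,-0.005],[0,0,0],[0,0,0]],"dr":[[0,0,0],[0,0,0],[0,0,0]],"claw":[0.2,0.2,0.2]}' >/dev/null;python3 -c "$T"
```

```text
20.25 [ 0.54855247 -0.22332526  0.04747274] [-1.2 -0.5  0.3] [-0.03  0.19  0.01] 0.5557503091750218
20.55 [ 0.5488565 -0.2232973  0.0491433] [ 0.3  0.1 -0.6] [-0.05 -0.11  0.01] 0.5598640473638776
```

The pull reads only the cap's weight (−0.6 N, against −3.3 N with the jar), so the thread has let go. I'll lift straight up to about 20 mm above the rim.

```bash
T='from cell import arm;o=arm.observe();print(o["clock"],o["position"],o["ee_rot"],o["force"].round(1),o["ft_torque"].round(2),o["width"])'
python3 -m pendant '{"slide":[[0,0,-0.01],[0,0,-0.01],[0,0,0]],"dr":[[0,0,0],[0,0,0],[0,0,0]],"claw":[0.2,0.2,0.2]}' >/dev/null;python3 -c "$T"
python3 -m pendant '{"slide":[[0,0,-0.01],[0,0,-0.015],[0,0,-0.015],[0,0,-0.013],[0,0,0],[0,0,0],[0,0,0],[0,0,0]],"dr":[[0,0,0],[0,0,0],[0,0,0],[0,0,0],[0,0,0],[0,0,0],[0,0,0],[0,0,0]],"claw":[0.2,0.2,0.2,0.2,0.2,0.2,0.2,0.2]}' >/dev/null;python3 -c "$T"
python3 - <<'E'
from h import *
import cv2
s=arm.get_image("scene");w=arm.get_image("wrist")
a=cv2.resize(s[130:250,150:270],(400,400),interpolation=cv2.INTER_CUBIC);b=cv2.resize(w[140:260,260:380],(400,400),interpolation=cv2.INTER_CUBIC)
cv2.imwrite("pics/end.png",np.hstack([a,b])[:,:,::-1])
E
```

```text
20.85 [ 0.5489958  -0.22334154  0.05558712] [1.97828679e+00 2.43932649e+00 5.61336915e-04] [-0.1 -0.6 -1.1] [-0.02 -0.11 -0.02] 0.562455400511769
21.65 [ 0.54841768 -0.22327386  0.07068522] [-1.97871843e+00 -2.43974918e+00  2.17825255e-04] [ 0.7 -0.6  0. ] [ 0.03 -0.1   0.03] 0.5562696356089901
```

View pics/end.png

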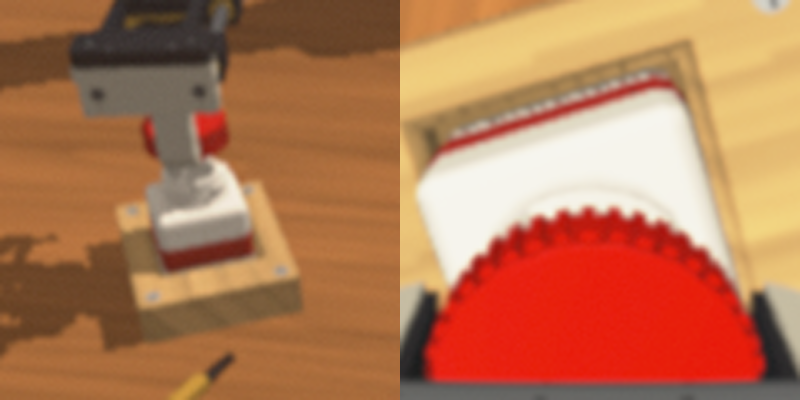

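The picture shows the cap held level in the fingers (left crop (185,130)). The open jar is down in the pocket (left crop (200,220)), with the neck centred under the cap. Handing in.

```bash
python3 -c "
from cell import arm
print(arm.sign_off()); o=arm.observe(); print(o['clock'],o['gripper_force'])"
```

```text
the job is handed in; nothing more can be done
None
the job is handed in; nothing more can be done
```

The jar sits fully down in the block's pocket with its red cap unscrewed and held level about 2 cm above the open mouth. The arm never went near the other items, and I handed the job in at about 22 s; no verdict came back.

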